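Back the ratchet turntable off by one notch

TASK

The jar on the indexing turntable has been turned one notch too far. With a fingertip push the finger lever of the turntable's pawl outwards so that the pawl lifts out of its notch and stays raised, then push the disc by one of its steel pegs back exactly one notch (clockwise seen from above), and push the lever back so that the pawl drops fully home in the next notch. Grasp nothing, do not touch the jar on the disc or let it slide off centre, and leave the other things on the table where they are.

Things in the scene. Friction and masses are not known exactly. Their poses are not given: they have to be found in the camera images.
- turntable: fixed grey base of the indexing turntable, 236 mm across. Origin on the table at the disc's vertical axis; -y points to the pawl's bracket, z up. Bracket: two cheeks (33 mm over both, 139 to 165 mm from the axis, tops 80 mm above the table) on a 52 mm wide, 20 mm high tongue that ends 175 mm from the axis.
- disc_top (a point): centre of the flat top of the turning aluminium disc, 45 mm above the table; 240 mm across. 16 ratchet teeth (pitch 22.5 degrees = 0.393 rad) in a ring 94 to 116 mm from the axis, 12 mm high (tops 57 mm above the table). In the gap between two teeth the 8 mm wide pawl nose has about 7 mm free to each side (0.065 rad of disc angle).
- wheel (a joint): disc angle (rad), grows as the disc turns back, clockwise seen from above. At the start within 0.04 of 0, pawl in its notch; one notch back is 0.393. While the pawl is down the steep tooth faces stop it from turning back. Stiff bearing, about 0.12 N m (1.5 N at a peg); it stays where it is left.
- pawl (a joint): pawl angle (rad): 0 = down, nose in the notch; grows as the nose lifts and the finger lever swings outwards, away from the disc axis; 0.873 = stop. A tumbler without spring, 140 g: past about 0.63 it falls on to the stop and stays raised by its weight; below that it falls down into the notch. With its nose on top of a tooth it reads about 0.2.
- pawl_pivot (a point): middle of the pawl's hinge shaft (level, along the turntable's x), 150 mm from the disc axis, 72 mm above the table. Pawl down: its steel arm (8 mm wide) runs level 53 mm from here towards the disc axis, and the nose at its end hangs to 25 mm below the shaft. The shaft runs on to 56 mm in +x of the turntable, where it carries the finger lever.
- pawl_knob (a point): centre of the black knob (18 mm across, 32 mm long) at the end of the pawl's finger lever, which stands 72 mm long, free, at 50 mm in the turntable's +x from pawl_pivot. Pawl down: 24 mm from the shaft towards the disc axis, 51 mm above it (123 mm above the table). Raised: 24 mm outwards of the shaft, same height. Pushing the knob outwards lifts the pawl, inwards lowers it.
- peg0 (a point): top centre of one of four upright round steel pegs on the disc (12 mm across, 45 mm tall, top 90 mm above the table), 85 mm from the disc axis, 90 degrees apart, peg0 to peg3 counterclockwise seen from above; turns with the disc. At the start the pawl is half-way between peg3 and peg0.
- peg1 (a point): top centre of one of four upright round steel pegs on the disc (12 mm across, 45 mm tall, top 90 mm above the table), 85 mm from the disc axis, 90 degrees apart, peg0 to peg3 counterclockwise seen from above; turns with the disc. At the start the pawl is half-way between peg3 and peg0.
- peg2 (a point): top centre of one of four upright round steel pegs on the disc (12 mm across, 45 mm tall, top 90 mm above the table), 85 mm from the disc axis, 90 degrees apart, peg0 to peg3 counterclockwise seen from above; turns with the disc. At the start the pawl is half-way between peg3 and peg0.
- peg3 (a point): top centre of one of four upright round steel pegs on the disc (12 mm across, 45 mm tall, top 90 mm above the table), 85 mm from the disc axis, 90 degrees apart, peg0 to peg3 counterclockwise seen from above; turns with the disc. At the start the pawl is half-way between peg3 and peg0.
- loupe_mid (a point): centre of the black pocket magnifier lying near the turntable, 85 x 34 x 18 mm. To be left alone.
- weight_mid (a point): centre of the small brass weight near the pawl, 36 mm across, 45 mm tall. To be left alone.
- brush_mid (a point): middle of the brush lying near the turntable, 170 mm long, under 25 mm high. To be left alone.
- tablet_mid (a point): centre of the tablet computer lying on the table, 175 x 250 x 12 mm. To be left alone.
- block_mid (a point): middle of the dark stepped support block, 70 x 90 x 85 mm. To be left alone.
- bottle_mid (a point): middle of the clear bottle, 60 mm across, 140 mm tall. To be left alone.
- dish_mid (a point): centre of the white dish, 100 mm across, 30 mm high. To be left alone.
- jar: small terracotta jar standing loose in the middle of the disc, on its flat top (62 mm across, 74 mm tall, 0.2 kg); origin at the centre of its underside. Not to be touched.

How it is judged:
By the outcome, as a careful person would: the job done as asked, in the order asked, and still so for the second after the job is handed in, with the robot touching nothing.
It also fails if it takes over 58 s, if anything falls off the work surface, if the arm or the gripper's body presses on something with over 40 N, if the wrist force passes 120 N, or if a joint passes its speed limit or range.

ROBOT

A 7-joint arm with a two-finger parallel gripper is mounted at the origin on the work surface. World frame = base frame: x ahead of the robot, y to its left, z up, the work surface at z = 0. Lengths are in m, angles in rad, forces in N, time in s.
With the tool pointing down it reaches from about 0.4 to 0.875 m from the base axis. Payload 19.3 kg.
Tool frame: the origin (TCP) lies at the very end of the fingers, on their centre line; the grasp point (between the pads) lies 19 mm behind it; z points along the fingers, y is the direction in which the jaws open and shut (so a half turn about z gives the same grasp; the last joint's range is limited). The gripper opens to 85 mm and grips with 20 to 120 N. Pads are 22 mm wide; open, the fingers measure 114 mm over their backs; the gripper's body (76 mm by 85 mm) begins 54 mm behind the grasp point. The pads swing forward as they close: fully open they stand 13 mm farther back than shut.
Start: joints at [1.272, 0.521, -0.036, 1.599, 0.021, 1.021, -0.113], TCP at [0.142, -0.609, 0.231] pointing down, gripper open.
Joint ranges: [-2.91, 2.91], [-0.3, 2.13], [-1.5, 1.42], [0.17, 2.43], [-1.26, 4.41], [0.16, 1.93], [-2.52, 2.52]. Speed limits (rad/s): [1.89, 1.89, 2.39, 2.39, 3.01, 3.01, 3.01].

INTERFACE

Orientations are given as [roll, pitch, yaw] about the fixed x, y, z axes, in that order (R = Rz(yaw) Ry(pitch) Rx(roll)).
In Python, from workcell import bot, grab_frame, calibration, workorder gives the robot as it stands.
- The arm moves only by the tool move_arm, never from a script. Its arguments are lists of equal length, an entry for each row: "jaw": the closure in counts, from 0 (fully open) to 255 (shut); "dp": the shift along the tool's x, y, z in units of 800 mm (1.0 is 800 mm), a list of three; "rotation": the turn, a rotation vector about the tool's x, y, z in units of pi rad (1.0 is pi rad), a list of three. In form: {"jaw": [jaw, ...], "dp": [[dx, dy, dz], ...], "rotation": [[rx, ry, rz], ...]}. A call has 1 to 10 rows; each row shifts and turns the commanded pose from where the row before left it, along the tool's axes as they then stand; what a row does not reach is not made up. A row lasts 1/8 s, in which the tool goes at most 62.5 mm and 10.7 degrees, less where a joint would pass 70% of its speed; a pose out of reach is approached as far as the arm can. A call with a number of a shift or a turn outside -1 to 1 is refused whole. A call with a gripper value outside its range is refused whole. The fingers move at their own pace and stop on an object; "squeeze" is the grip in N (left out, the last holds). Time passes only in rows, so rows that do not move let the fingers close. It gives the time, the measured TCP pose, the force and the opening at its end, in the units of the state.
- bot.observe(): the state, without advancing time (a new reading comes with each control period).
- grab_frame(name): name is "scene" or "side" or "wrist"; returns the picture (400x640x3 uint8, blue, green, red); there is no depth.
- calibration(name): a dict with "camera_matrix" (3x3 intrinsics, pixels), "T" (4x4, takes a point from camera to world coordinates). Camera axes: x right, y down, z forward; pixel columns grow to the right and rows downward; lengths in m; the calibration is good to about 2 mm. A picture is of the moment at which its call begins: read the wrist's pose just before it. calibration takes no time and is no camera call; for the wrist camera it gives the pose at the moment of the call.
- workorder.job_done(): hands the job in, once; it reports no verdict.
The state is a dict: "clock": time; "qpos": joint angles; "qd": joint speeds; "joint_efforts": joint torques, N m; "position": TCP position; "tool_rot": TCP orientation; "force": force on the tool from outside, world axes, zero at the start; "moment": the same for the moment, N m; "grip_width": finger opening in m.
Only numpy, scipy, OpenCV 4.12 (cv2) and the standard library are available. Lean on these libraries where they do the work, as an engineer would, in place of code of your own. Each camera call takes 0.05 s, during which the arm holds its last target. There are 200 camera calls.

## Working session

There is one attempt and no reset: what is moved stays moved. The work goes in short steps, Python scripts to look and compute and a tool call to move; the robot and the scene stay as the last step left them, time stands still between calls to the robot, and variables do not carry over. Pictures are saved under pics/ and viewed, about 8 in all and at most 12, crops included, and the job is handed in when it is done.

Besides the shell and the picture viewer there is one more tool, called after "Request:" as a command line: name --argument value ..., lists and objects as JSON in quotes. move_arm: Moves the arm, as the interface text tells. Shifts and turns lie within -1 to 1; 1 stands for 800 mm of shift or pi rad of turn. Its arguments: {"type":"object","properties":{"jaw":{"type":"array","items":{"type":"number"}},"dp":{"type":"array","items":{"type":"array","items":{"type":"number","minimum":-1,"maximum":1}}},"rotation":{"type":"array","items":{"type":"array","items":{"type":"number","minimum":-1,"maximum":1}}},"squeeze":{"type":"number"}},"required":["jaw","dp","rotation"]}

```bash
mkdir -p pics; ls; python3 - <<'E'
from workcell import bot, grab_frame, calibration
import cv2,numpy as np
for n in("scene","side"):
    cv2.imwrite(f"pics/{n}0.png",grab_frame(n)); c=calibration(n); print(n,np.round(c["camera_matrix"],1).tolist(),np.round(c["T"],3).tolist())
s=bot.observe();print(s)
E
```

```text
pics
scene [[408.4, 0.0, 326.8], [0.0, 408.4, 194.1], [0.0, 0.0, 1.0]] [[-0.236, 0.744, -0.625, 1.224], [0.972, 0.182, -0.15, 0.151], [0.002, -0.643, -0.766, 0.931], [0.0, 0.0, 0.0, 1.0]]
side [[479.4, 0.0, 316.3], [0.0, 479.4, 198.9], [0.0, 0.0, 1.0]] [[0.998, -0.034, 0.048, 0.49], [-0.058, -0.693, 0.719, -0.904], [0.008, -0.72, -0.694, 0.98], [0.0, 0.0, 0.0, 1.0]]
{'clock': 0.1, 'qpos': array([ 1.27179073,  0.52198731, -0.03632971,  1.59991496,  0.02123505,
        1.02112578, -0.11280696]), 'qd': array([ 0.00098866, -0.00104738, -0.00113797, -0.00165798,  0.00158107,
        0.00018591,  0.00180166]), 'joint_efforts': array([ 2.80937646e-03, -9.28486276e+01,  1.98355079e+00, -3.70529294e+01,
        1.81303010e-02,  5.29990095e-03, -5.75616832e-05]), 'position': array([ 0.14165124, -0.60843351,  0.23077568]), 'tool_rot': array([-3.14054809e+00,  1.02130565e-04,  2.28807368e-01]), 'force': array([-0.21000066,  0.02728959, -0.72269309]), 'moment': array([ 0.01973882, -0.02698471,  0.01534148]), 'grip_width': 0.08560534664713415}
```

View pics/scene0.png

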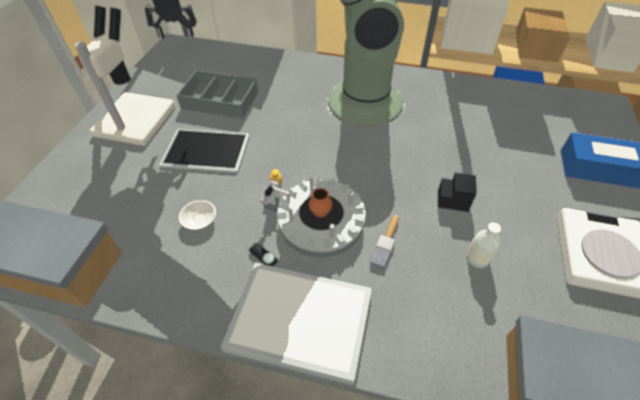

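View pics/side0.png

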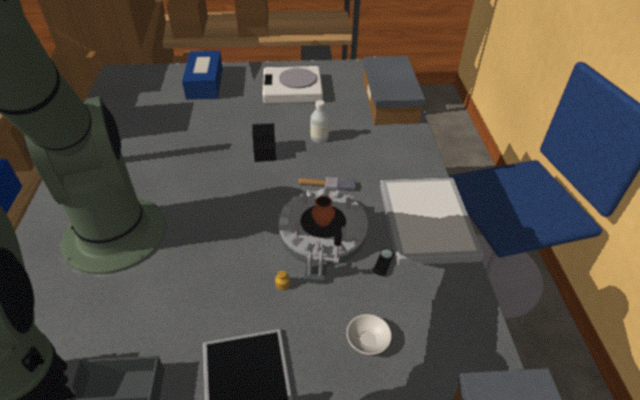

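The scene view shows the turntable at about (320,213) with the pawl on its left at (272,190). In the side view the turntable is at (322,225), the pawl is below it at (320,258) with a dark knob near (338,235), and the brass weight is at (283,281). Next I'll enlarge both.

```bash
python3 - <<'E'
import cv2,numpy as np
a=cv2.imread("pics/scene0.png")[150:270,240:400];b=cv2.imread("pics/side0.png")[175:295,255:415]
r=lambda i:cv2.resize(i,None,fx=5,fy=5,interpolation=cv2.INTER_CUBIC)
cv2.imwrite("pics/c1.png",r(a));cv2.imwrite("pics/c2.png",r(b))
E
```

```text
(no output)
```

View pics/c1.png

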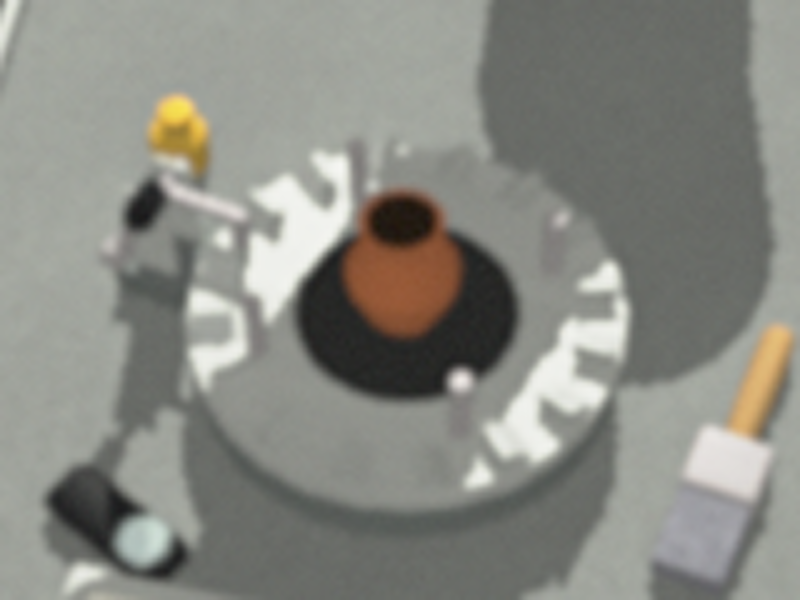

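View pics/c2.png

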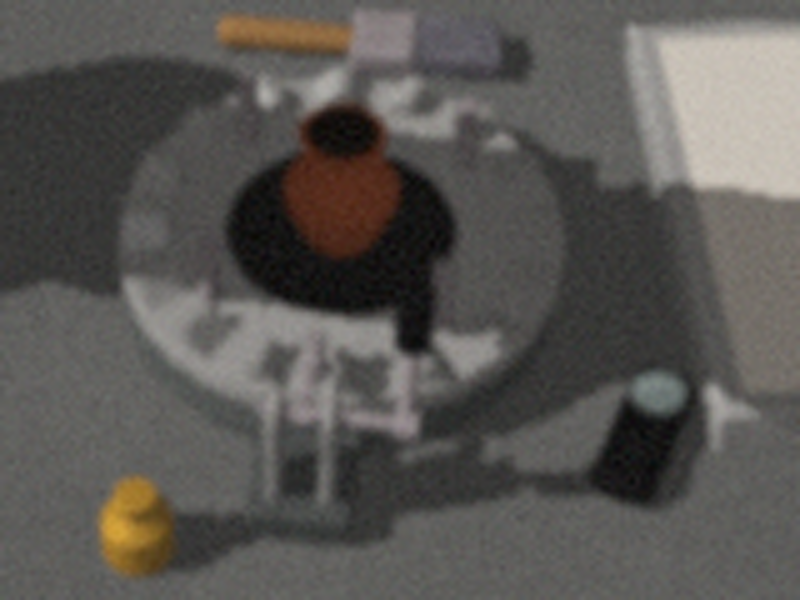

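```bash
cat > h.py <<'E'
import numpy as np,cv2
from workcell import bot,grab_frame,calibration
def proj(n,P):
    c=calibration(n);Ti=np.linalg.inv(c["T"]);q=(Ti[:3,:3]@np.atleast_2d(P).T).T+Ti[:3,3];u=(c["camera_matrix"]@q.T).T
    return u[:,:2]/u[:,2:]
def tt(p,P):
    P=np.atleast_2d(P)/1000.;c,s=np.cos(p[2]),np.sin(p[2])
    return np.c_[p[0]+c*P[:,0]-s*P[:,1],p[1]+s*P[:,0]+c*P[:,1],P[:,2]]
def pegs(w=0):
    a=np.radians([-45,45,135,225])-w
    return np.c_[85*np.cos(a),85*np.sin(a),[90]*4]
def unproj(n,uv,z):
    c=calibration(n);T=np.array(c["T"]);d=T[:3,:3]@np.linalg.solve(c["camera_matrix"],[uv[0],uv[1],1]);return T[:3,3]+d*(z-T[2,3])/d[2]
E
python3 - <<'E'
from h import *
from scipy.optimize import least_squares
O={"scene":(240,150),"side":(255,175)}
obs=[("scene",(112,248),(54,-150,72)),("scene",(145,203),(50,-126,123)),("scene",(247,217),(0,-97,70)),("scene",(165,183),(0,-150,76)),
("side",(412,352),(50,-133,108)),("side",(411,426),(54,-150,72)),("side",(270,390),(-14,-139,80)),("side",(328,385),(14,-139,80)),("side",(255,515),(-26,-175,20)),("side",(348,520),(26,-175,20))]
P4=pegs()
obs+=[("scene",(463,380),P4[1]),("scene",(562,215),P4[2]),("side",(208,292),P4[3]-[0,0,30] )][:2]
def res(p):
    return np.concatenate([(proj(n,tt(p,P))[0]-(np.array(uv)/5+O[n])) for n,uv,P in obs])
r=least_squares(res,[.58,-.15,0],loss="soft_l1");print(r.x);print(np.round(res(r.x).reshape(-1,2),1))
p=r.x;np.save("p.npy",p)
for n in O:
    im=cv2.imread(f"pics/{n}0.png")[O[n][1]:O[n][1]+120,O[n][0]:O[n][0]+160];im=cv2.resize(im,None,fx=5,fy=5,interpolation=cv2.INTER_CUBIC)
    D=lambda P:np.round((proj(n,tt(p,P))-O[n])*5).astype(int)
    t=np.linspace(0,2*np.pi,60)
    cv2.polylines(im,[D(np.c_[120*np.cos(t),120*np.sin(t),t*0+45])],True,(0,255,0),1)
    for i,g in enumerate(pegs()): 
        d=D([g,g-[0,0,45]]);cv2.line(im,d[0].tolist(),d[1].tolist(),(0,0,255),1);cv2.putText(im,str(i),d[0].tolist(),0,.5,(255,0,0),1)
    for Q in([[50,-150,72],[50,-126,123]],[[0,-150,72],[50,-150,72]],[[0,-150,72],[0,-97,72]],[[-16,-139,80],[-16,-165,80]],[[16,-139,80],[16,-165,80]]):
        d=D(Q);cv2.line(im,d[0].tolist(),d[1].tolist(),(255,0,255),1)
    cv2.imwrite(f"pics/o_{n}.png",im)
a=cv2.imread("pics/o_scene.png");b=cv2.imread("pics/o_side.png");cv2.imwrite("pics/o.png",cv2.resize(np.vstack([a[60:460],b[50:550]]),None,fx=.66,fy=.66))
print(np.round(tt(p,np.vstack([pegs(),[50,-126,123],[50,-174,123]])),3))
print("weight",unproj("side",(255+137/5,175+530/5),.022),unproj("scene",(240+178/5,150+135/5),.022))
print("loupe",unproj("scene",(240+115/5,150+520/5),.012),"jar",unproj("scene",(240+403/5,150+215/5),.119))
E
```

```text
[ 0.56549678 -0.02145507 -0.19071795]
[[ 0.3  2. ]
 [ 0.2  0.6]
 [ 0.1  1.1]
 [-0.6  0.4]
 [-0.9 -0.4]
 [-0.3  0. ]
 [ 0.6 -1.4]
 [ 0.5  0.8]
 [-3.2 -0.1]
 [-0.9  1.3]
 [ 0.2 -0.1]
 [-1.4 -0.1]]
[[ 0.613 -0.092  0.09 ]
 [ 0.636  0.026  0.09 ]
 [ 0.518  0.049  0.09 ]
 [ 0.495 -0.069  0.09 ]
 [ 0.591 -0.155  0.123]
 [ 0.582 -0.202  0.123]]
weight [ 0.45670318 -0.19658024  0.022     ] [ 0.45349057 -0.19243759  0.022     ]
loupe [ 0.71248797 -0.14246156  0.012     ] jar [ 0.56151976 -0.02431625  0.119     ]
```

View pics/o.png

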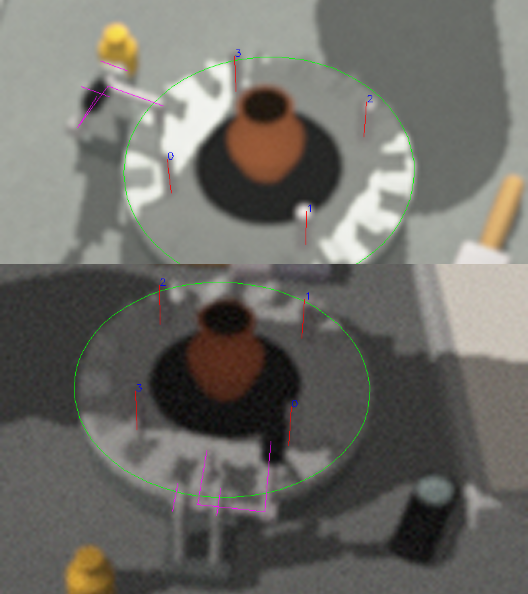

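The fit overlays well: axis at (0.5655, -0.0215), yaw -0.19. I'll close the fingers, line the tool up with the turntable and travel high.

Request:
move_arm --jaw '[255, 255, 255, 255, 255, 255, 255, 255, 255, 255]' --dp '[[0, 0, 0], [0, 0, 0], [0, 0, 0], [0.0277, -0.0447, 0], [0.0277, -0.0447, 0], [0.0277, -0.0447, 0], [0.0277, -0.0447, 0], [0.0277, -0.0447, 0], [0.0277, -0.0447, 0], [0.0277, -0.0447, 0]]' --rotation '[[0, 0, 0.0445], [0, 0, 0.0445], [0, 0, 0.0445], [0, 0, 0], [0, 0, 0], [0, 0, 0], [0, 0, 0], [0, 0, 0], [0, 0, 0], [0, 0, 0]]' --squeeze 20

```text
clock: 1.35
position: [0.3422, -0.3911, 0.2312]
tool_rot: [-3.141, 0.0, -0.191]
force: [0.2, -0.9, -0.2]
grip_width: -0.0002
```

Request:
move_arm --jaw '[255, 255, 255, 255, 255, 255, 255, 255, 255, 255]' --dp '[[0.0277, -0.0447, 0], [0.0277, -0.0447, 0], [0.0277, -0.0447, 0], [0.0277, -0.0447, 0], [0.0277, -0.0447, 0], [0.0277, -0.0447, 0], [0.0277, -0.0447, 0], [0.0277, -0.0447, 0], [0, 0, 0], [0, 0, 0]]' --rotation '[[0, 0, 0], [0, 0, 0], [0, 0, 0], [0, 0, 0], [0, 0, 0], [0, 0, 0], [0, 0, 0], [0, 0, 0], [0, 0, 0], [0, 0, 0]]'

```text
clock: 2.6
position: [0.5692, -0.1455, 0.231]
tool_rot: [3.141, 0.001, -0.191]
force: [-0.0, 0.6, 0.2]
grip_width: 0.0001
```

```bash
cat >> h.py <<'E'
p0=np.load("p.npy")
def where(p=p0):
    s=bot.observe();d=np.array(s["position"])[:2]-p[:2];c,n=np.cos(p[2]),np.sin(p[2])
    print("t",round(s["clock"],2),"tt mm",np.round(1000*np.array([c*d[0]+n*d[1],-n*d[0]+c*d[1],s["position"][2]]),1),"rot",np.round(s["tool_rot"],3),"F",np.round(s["force"],1),"grip",round(s["grip_width"],4))
E
python3 - <<'E'
from h import *
where()
g=grab_frame("wrist");cv2.imwrite("pics/w1.png",g)
E
```

```text
t 2.6 tt mm [  27.2 -121.1  231. ] rot [ 3.141e+00  1.000e-03 -1.910e-01] F [-0.   0.6  0.2] grip 0.0001
```

View pics/w1.png

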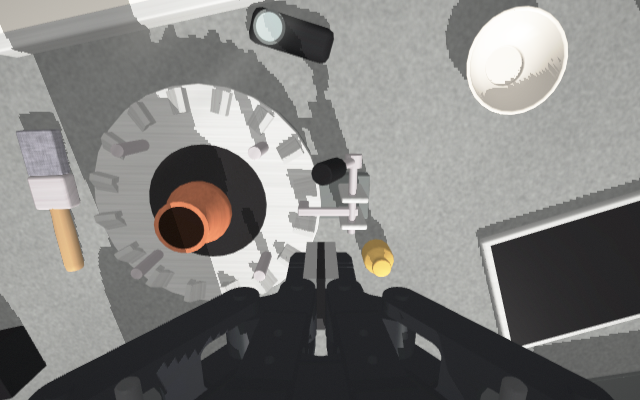

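The wrist view shows the pegs' tops at about (258,153), (117,155), (138,272) and (261,278), and the black knob at (329,171) with the shaft end at (354,160). I'll refit with these.

```bash
python3 - <<'E'
from h import *
from scipy.optimize import least_squares
P=pegs()
cal=calibration("wrist");
print(np.round(proj("wrist",tt(p0,np.vstack([P,[[50,-126,123],[54,-150,72],[0,-97,72],[0,0,45]]]))),0).tolist())
obs=[((258,153),0),((117,155),1),((138,272),2),((261,279),3)]
st=[((329,171),(50,-126,123)),((354,160),(52,-150,72)),((299,212),(0,-97,72)),((208,200),(0,0,45))]
def res(q):
    P=pegs(q[3]);
    A=np.vstack([tt(q[:3],[P[i] for _,i in obs]),tt(q[:3],[b for _,b in st])])
    return (proj("wrist",A)-np.array([a for a,_ in obs]+[a for a,_ in st])).ravel()
r=least_squares(res,[*p0,0],loss="soft_l1");print(r.x,np.round(res(r.x).reshape(-1,2),1).tolist())
np.save("q.npy",r.x)
E
```

```text
[[249.0, 152.0], [112.0, 152.0], [134.0, 275.0], [257.0, 275.0], [325.0, 170.0], [350.0, 156.0], [294.0, 211.0], [205.0, 203.0]]
[ 0.5640804  -0.02532665 -0.19405065  0.00849824] [[-3.3, 0.5], [0.6, -3.0], [-0.2, 2.8], [-0.7, -3.0], [1.1, 0.6], [0.1, -0.8], [-0.4, -0.3], [1.0, 3.7]]
```

Request:
move_arm --jaw '[255, 255, 255, 255, 255, 255, 255, 255, 255]' --dp '[[0.0138, -0.02, 0], [0.0138, -0.02, 0], [0, 0, 0], [0, 0, 0.035], [0, 0, 0.035], [0, 0, 0.035], [0, 0, 0.035], [0, 0, 0], [0, 0, 0]]' --rotation '[[0, 0, 0], [0, 0, 0], [0, 0, 0], [0, 0, 0], [0, 0, 0], [0, 0, 0], [0, 0, 0], [0, 0, 0], [0, 0, 0]]'

```text
clock: 3.78
position: [0.598, -0.1179, 0.1203]
tool_rot: [-3.142, -0.001, -0.191]
force: [0.7, -0.4, -0.6]
grip_width: -0.0001
```

```bash
sed -i 's/^p0=.*/p0=np.load("q.npy")[:3]/' h.py; python3 - <<'E'
from h import *
where()
a=cv2.resize(grab_frame("scene")[150:270,240:400],(400,300),interpolation=2);b=cv2.resize(grab_frame("side")[175:295,255:415],(400,300),interpolation=2)
cv2.imwrite("pics/n1.png",np.hstack([a,b]))
E
```

```text
t 3.77 tt mm [ 51.1 -84.3 120.3] rot [-3.142e+00 -1.000e-03 -1.910e-01] F [ 0.7 -0.4 -0.6] grip -0.0001
```

View pics/n1.png

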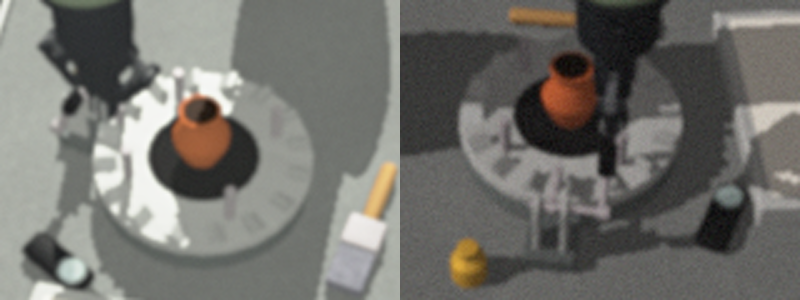

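Request:
move_arm --jaw '[255, 255, 255, 255, 255, 255, 255, 255, 255, 255]' --dp '[[0, 0.0075, 0], [0, 0.0075, 0], [0, 0.0075, 0], [0, 0.0075, 0], [0, 0.0075, 0], [0, 0.0075, 0], [0, 0.0075, 0], [0, 0.0075, 0], [0, 0.0075, 0], [0, 0.0063, 0]]' --rotation '[[0, 0, 0], [0, 0, 0], [0, 0, 0], [0, 0, 0], [0, 0, 0], [0, 0, 0], [0, 0, 0], [0, 0, 0], [0, 0, 0], [0, 0, 0]]'

```text
clock: 5.12
position: [0.5862, -0.1762, 0.1193]
tool_rot: [3.142, 0.0, -0.191]
force: [-0.2, -0.4, 0.1]
grip_width: 0.0
```

Request:
move_arm --jaw '[255, 255, 255, 255, 255, 255, 255]' --dp '[[0, 0, 0], [0, 0, 0], [0, 0, 0], [0, -0.025, 0], [0, -0.025, 0], [0, 0, -0.06], [0, 0, -0.06]]' --rotation '[[0, 0, 0], [0, 0, 0], [0, 0, 0], [0, 0, 0], [0, 0, 0], [0, 0, 0], [0, 0, 0]]'

```text
clock: 6.0
position: [0.594, -0.1343, 0.2163]
tool_rot: [-3.141, 0.001, -0.189]
force: [0.3, 0.0, -0.3]
grip_width: -0.0002
```

```bash
python3 - <<'E'
from h import *
where()
a=cv2.resize(grab_frame("scene")[150:270,240:400],(400,300),interpolation=2);b=cv2.resize(grab_frame("side")[175:295,255:415],(400,300),interpolation=2)
w=cv2.resize(grab_frame("wrist")[60:360,:],(640,300))
cv2.imwrite("pics/n2.png",np.vstack([np.hstack([a,b]),cv2.copyMakeBorder(w,0,0,0,160,0)]))
E
```

```text
t 6.0 tt mm [  50.4 -101.2  216.3] rot [-3.141e+00  1.000e-03 -1.890e-01] F [ 0.3  0.  -0.3] grip -0.0002
```

View pics/n2.png

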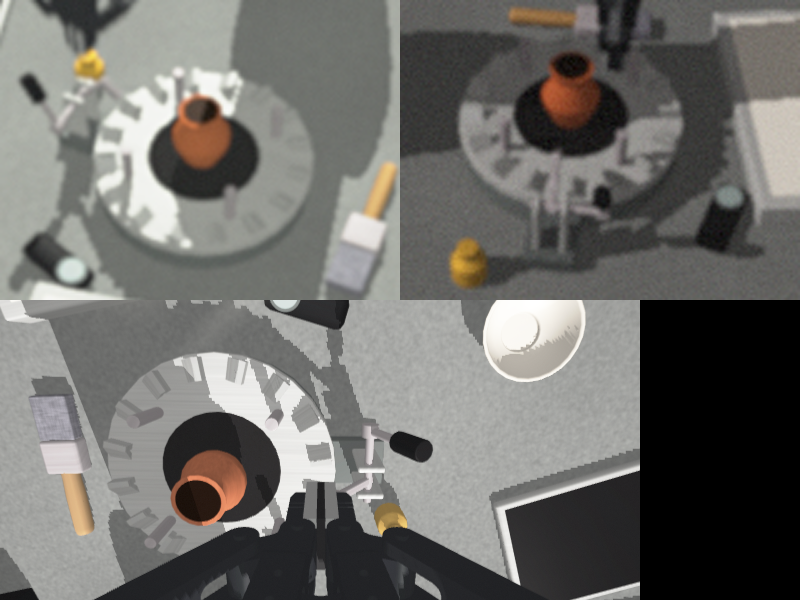

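The pawl is raised: the knob swung outwards and stayed there. Now I'll go to the far side of peg1, high, and turn the tool 22.5°.

Request:
move_arm --jaw '[255, 255, 255, 255, 255, 255, 255, 255, 255, 255]' --dp '[[0.0015, -0.0477, 0], [0, -0.0477, 0], [0, -0.0477, 0], [0, -0.0477, 0], [0, -0.0477, 0], [0, 0, 0], [0, 0, 0], [0, 0, 0], [0, 0, 0], [0, 0, 0]]' --rotation '[[0, 0, 0], [0, 0, 0], [0, 0, 0], [0, 0, 0], [0, 0, 0], [0, 0, -0.0417], [0, 0, -0.0417], [0, 0, -0.0417], [0, 0, 0], [0, 0, 0]]'

```text
clock: 7.4
position: [0.631, 0.0512, 0.2148]
tool_rot: [-3.141, 0.001, 0.2]
force: [0.2, -1.3, -0.2]
grip_width: -0.0003
```

```bash
python3 - <<'E'
from h import *
where()
E
```

```text
t 7.4 tt mm [ 50.9  87.9 214.8] rot [-3.141e+00  1.000e-03  2.000e-01] F [ 0.2 -1.3 -0.2] grip -0.0003
```

Request:
move_arm --jaw '[255, 255, 255, 255, 255, 255]' --dp '[[0, 0, 0.045], [0, 0, 0.045], [0, 0, 0.045], [0, 0, 0.044], [0, 0, 0], [0, 0, 0]]' --rotation '[[0, 0, 0], [0, 0, 0], [0, 0, 0], [0, 0, 0], [0, 0, 0], [0, 0, 0]]'

```text
clock: 8.15
position: [0.6318, 0.0509, 0.0734]
tool_rot: [3.141, -0.001, 0.201]
force: [0.3, -0.9, -0.3]
grip_width: 0.0001
```

Request:
move_arm --jaw '[255, 255, 255, 255, 255, 255, 255, 255, 255, 255]' --dp '[[0, 0.005, 0], [0, 0.005, 0], [0, 0.005, 0], [0, 0.005, 0], [0, 0.005, 0], [0, 0.005, 0], [0, 0.005, 0], [0, 0.005, 0], [0, 0.005, 0], [0, 0, 0]]' --rotation '[[0, 0, 0], [0, 0, 0], [0, 0, 0], [0, 0, 0], [0, 0, 0], [0, 0, 0], [0, 0, 0], [0, 0, 0], [0, 0, 0], [0, 0, 0]]'

```text
clock: 9.4
position: [0.6383, 0.0145, 0.072]
tool_rot: [3.141, 0.001, 0.202]
force: [0.6, -0.1, -0.1]
grip_width: -0.0001
```

```bash
python3 - <<'E'
from h import *
where()
for n in("scene","side","wrist"): cv2.imwrite(f"pics/m_{n}.png",grab_frame(n))
a=cv2.imread("pics/m_scene.png")[150:270,240:400];b=cv2.imread("pics/m_side.png")[175:295,255:415]
a=cv2.resize(a,(400,300),interpolation=2);b=cv2.resize(b,(400,300),interpolation=2)
w=cv2.resize(cv2.imread("pics/m_wrist.png")[60:360],(640,300))
cv2.imwrite("pics/n3.png",np.vstack([np.hstack([a,b]),cv2.copyMakeBorder(w,0,0,0,160,0)]))
E
```

```text
t 9.4 tt mm [65.2 53.4 72. ] rot [3.141e+00 1.000e-03 2.020e-01] F [ 0.6 -0.1 -0.1] grip -0.0001
```

View pics/n3.png

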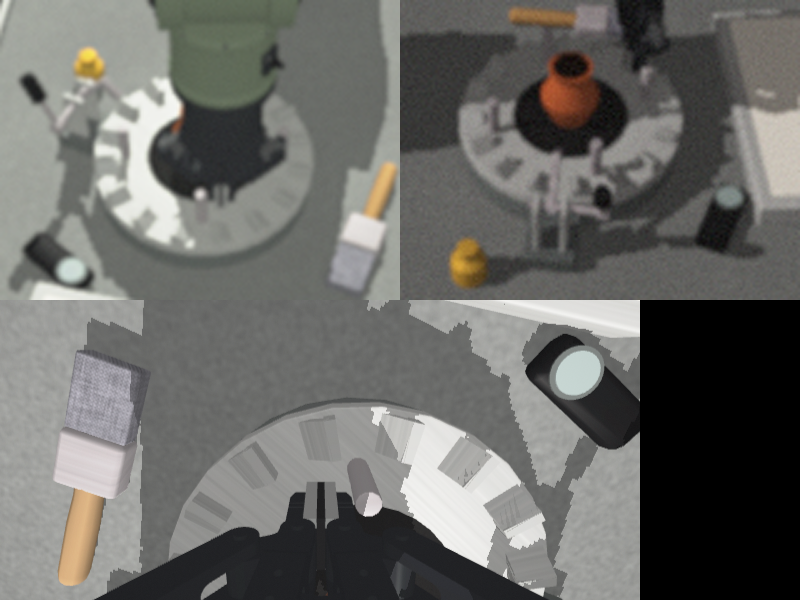

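```bash
python3 - <<'E'
from h import *
from scipy.optimize import least_squares
obs=[("wrist",(369,264),1),("side",(353.8,203),1),("side",(333.4,231.8),0),("side",(291.8,215),3),("scene",(320.4,228),1),("scene",(289.6,207.2),0)]
for n,uv,i in obs:
    f=lambda w:proj(n,tt(p0,pegs(w[0])[i]))[0]-uv
    r=least_squares(f,[.3]);print(n,i,r.x,np.round(f(r.x),1))
    c=unproj(n,uv,.09);d=c[:2]-p0[:2];print("   ",np.degrees(np.arctan2(d[1],d[0])-p0[2]),np.hypot(*d))
# calibrate on initial side/scene same pegs? enlarge for viewing
W=cv2.imread("pics/m_side.png")[180:260,270:375];cv2.imwrite("pics/n4.png",cv2.resize(W,None,fx=7,fy=7,interpolation=2))
E
```

```text
wrist 1 [0.35151456] [0.1 3.6]
    24.89971011515993 0.0867271620834289
side 1 [0.35271893] [-1.2  0.6]
    25.63510896164489 0.08894713365083809
side 0 [0.3076871] [0.3 1.2]
    -62.1247311311907 0.08095357814710052
side 3 [0.40982102] [-1.7  0.5]
    -158.98164071615642 0.08036879114464218
scene 1 [0.33363058] [-0.  -1.1]
    25.890184988341638 0.08845144026468069
scene 0 [0.0798724] [-0.9  0.2]
    -49.70391131970563 0.08261535475161884
```

View pics/n4.png

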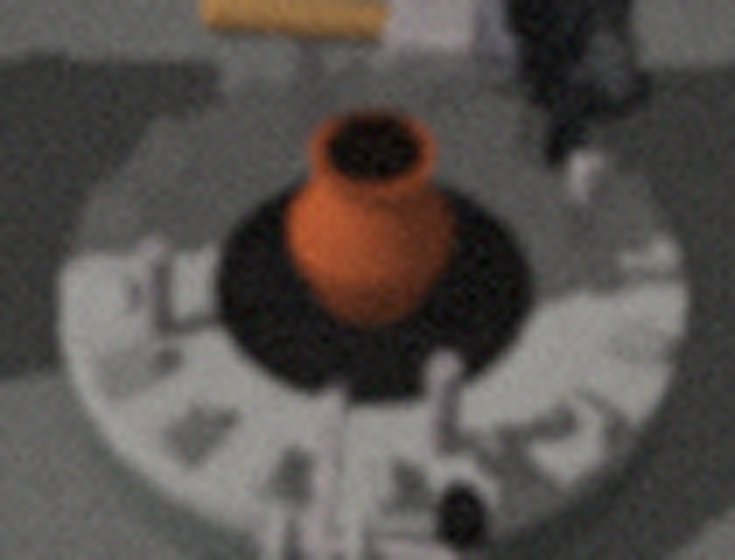

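Request:
move_arm --jaw '[255, 255, 255, 255, 255, 255, 255, 255, 255, 255]' --dp '[[0, 0.0025, 0], [0, 0.0025, 0], [0, 0, 0], [0, 0, 0], [0, -0.007, 0], [0, -0.007, 0], [0, 0, -0.045], [0, 0, -0.045], [0, 0, -0.045], [0, 0, -0.045]]' --rotation '[[0, 0, 0], [0, 0, 0], [0, 0, 0], [0, 0, 0], [0, 0, 0], [0, 0, 0], [0, 0, 0], [0, 0, 0], [0, 0, 0], [0, 0, 0]]'

```text
clock: 10.8
position: [0.6368, 0.0229, 0.2174]
tool_rot: [-3.141, -0.0, 0.203]
force: [-0.3, 0.1, -0.9]
grip_width: -0.0001
```

Request:
move_arm --jaw '[255, 255, 255, 255, 255, 255, 255, 255, 255, 255]' --dp '[[0, 0, 0], [0, 0, 0], [0, 0, 0], [-0.008, 0.045, 0], [-0.008, 0.045, 0], [-0.008, 0.045, 0], [-0.008, 0.045, 0], [0, 0.045, 0], [0, 0, 0], [0, 0, 0]]' --rotation '[[0, 0, 0.0417], [0, 0, 0.0417], [0, 0, 0.0417], [0, 0, 0], [0, 0, 0], [0, 0, 0], [0, 0, 0], [0, 0, 0], [0, 0, 0], [0, 0, 0]]'

```text
clock: 12.05
position: [0.5779, -0.1486, 0.2161]
tool_rot: [-3.141, -0.0, -0.19]
force: [-0.1, -0.2, -0.7]
grip_width: 0.0003
```

```bash
python3 - <<'E'
from h import *
where()
g=grab_frame("wrist")
print(np.round(proj("wrist",tt(p0,np.vstack([pegs(.393),pegs(.328),pegs(.458)]))),0).tolist())
q=proj("wrist",tt(p0,[[0,-107,57],[0,0,45]]));print(q)
s=grab_frame("side")[180:270,270:370]
x0,y0=60,60
g2=cv2.resize(g[60:300,60:440],None,fx=2.0,fy=2.0,interpolation=2)
cv2.imwrite("pics/n5.png",g2);cv2.imwrite("pics/s5.png",s)
E
```

```text
t 12.05 tt mm [  37.4 -118.3  216.1] rot [-3.141 -0.    -0.19 ] F [-0.1 -0.2 -0.7] grip 0.0003
[[274.0, 198.0], [137.0, 144.0], [106.0, 265.0], [230.0, 309.0], [271.0, 192.0], [132.0, 146.0], [109.0, 270.0], [235.0, 307.0], [276.0, 204.0], [143.0, 141.0], [103.0, 260.0], [225.0, 311.0]]
[[308.360463   220.65301605]
 [204.64396883 216.25805866]]
```

View pics/n5.png

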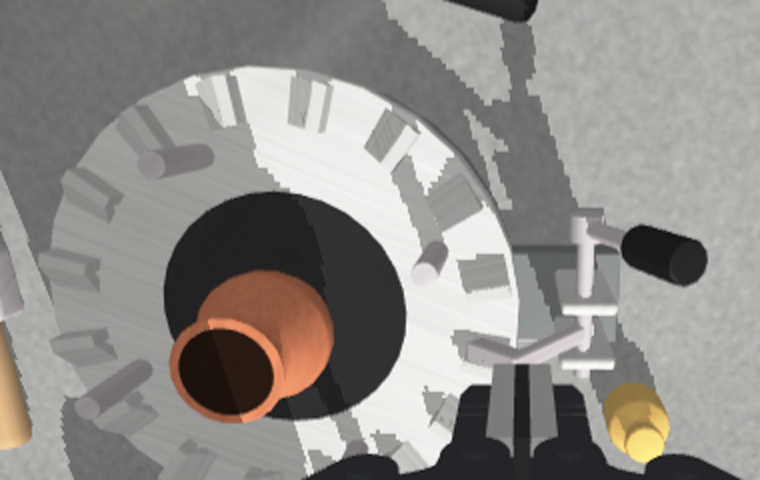

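```bash
python3 - <<'E'
from h import *
for w in(0,.06):
    a=np.radians([-101.25,-78.75,-56.25,-33.75,-11.25,11.25])-w
    for R in(94,116): print(w,R,np.round((proj("wrist",tt(p0,np.c_[R*np.cos(a),R*np.sin(a),[57]*6]))-60)*2).tolist())
E
```

```text
0 94 [[468.0, 356.0], [466.0, 286.0], [435.0, 217.0], [377.0, 161.0], [301.0, 130.0], [221.0, 129.0]]
0 116 [[510.0, 364.0], [510.0, 277.0], [473.0, 191.0], [402.0, 121.0], [307.0, 80.0], [205.0, 80.0]]
0.06 94 [[465.0, 366.0], [468.0, 297.0], [442.0, 227.0], [388.0, 168.0], [314.0, 133.0], [233.0, 127.0]]
0.06 116 [[507.0, 376.0], [513.0, 291.0], [482.0, 204.0], [415.0, 130.0], [322.0, 84.0], [220.0, 77.0]]
```

Request:
move_arm --jaw '[255, 255, 255, 255, 255, 255, 255, 255, 255, 255]' --dp '[[0.0053, 0.0403, 0], [0.0053, 0.0403, 0], [0.0053, 0.0403, 0], [0, 0, 0], [0, 0, 0.0305], [0, 0, 0.0305], [0, 0, 0.0305], [0, 0, 0.0305], [0, 0, 0], [0, 0, 0]]' --rotation '[[0, 0, 0], [0, 0, 0], [0, 0, 0], [0, 0, 0], [0, 0, 0], [0, 0, 0], [0, 0, 0], [0, 0, 0], [0, 0, 0], [0, 0, 0]]'

```text
clock: 13.4
position: [0.5726, -0.2462, 0.1194]
tool_rot: [-3.141, -0.001, -0.19]
force: [0.1, -0.3, -0.1]
grip_width: -0.0
```

```bash
python3 -c "
from h import *
where()"
```

```text
t 13.4 tt mm [  50.9 -215.1  119.4] rot [-3.141e+00 -1.000e-03 -1.900e-01] F [ 0.1 -0.3 -0.1] grip -0.0
```

Request:
move_arm --jaw '[255, 255, 255, 255, 255, 255, 255, 255, 255, 255]' --dp '[[0, -0.0069, 0], [0, -0.0069, 0], [0, -0.0069, 0], [0, -0.0069, 0], [0, -0.0069, 0], [0, -0.0069, 0], [0, -0.0069, 0], [0, -0.0069, 0], [0, -0.0069, 0], [0, -0.0069, 0]]' --rotation '[[0, 0, 0], [0, 0, 0], [0, 0, 0], [0, 0, 0], [0, 0, 0], [0, 0, 0], [0, 0, 0], [0, 0, 0], [0, 0, 0], [0, 0, 0]]'

```text
clock: 14.65
position: [0.5824, -0.1923, 0.1185]
tool_rot: [-3.142, 0.0, -0.191]
force: [0.2, -0.0, -0.5]
grip_width: -0.0002
```

Request:
move_arm --jaw '[255, 255, 255, 255, 255, 255, 255, 255, 255, 255]' --dp '[[0, 0, 0], [0, 0, 0], [0, 0.035, 0], [0, 0.035, 0], [0, 0, -0.045], [0, 0, -0.045], [0, 0, -0.045], [0, 0, -0.01], [0, 0, 0], [0, 0, 0]]' --rotation '[[0, 0, 0], [0, 0, 0], [0, 0, 0], [0, 0, 0], [0, 0, 0], [0, 0, 0], [0, 0, 0], [0, 0, 0], [0, 0, 0], [0, 0, 0]]'

```text
clock: 15.9
position: [0.5713, -0.2475, 0.2333]
tool_rot: [-3.141, 0.002, -0.191]
force: [0.2, 0.3, -0.6]
grip_width: -0.0003
```

```bash
python3 - <<'E'
from h import *
where()
g=grab_frame("wrist")
c=cv2.resize(g[60:310,60:460],(800,500),interpolation=2)
# expected knob centre + shaft for pawl home vs on tooth (0.2)
for n in("wrist","side"):
  for th in(0,.2):
    a=np.arctan2(24,51)-th;r=np.hypot(24,51)
    k=[[50,-150+r*np.sin(a),72+r*np.cos(a)],[0,-150+53*np.cos(th),72+53*np.sin(th)]]
    q=proj(n,tt(p0,k));print(n,th,np.round((q-60)*2 if n=="wrist" else q,1).tolist())
s0=cv2.imread("pics/side0.png");s=grab_frame("side");a0=cv2.imread("pics/scene0.png");a=grab_frame("scene")
r=lambda i:cv2.resize(i,(200,150),interpolation=2)
strip=np.hstack([r(s0[220:280,295:375]),r(s[220:280,295:375]),r(a0[175:208,256:300]),r(a[175:208,256:300])])
cv2.imwrite("pics/n6.png",np.vstack([c[:450],strip]))
E
```

```text
t 15.9 tt mm [  49.9 -216.7  233.3] rot [-3.141e+00  2.000e-03 -1.910e-01] F [ 0.2  0.3 -0.6] grip -0.0003
wrist 0 [[295.9, 273.8], [281.6, 342.1]]
wrist 0.2 [[319.2, 276.4], [276.1, 350.0]]
side 0 [[336.4, 239.9], [317.0, 242.5]]
side 0.2 [[336.0, 242.2], [316.9, 240.1]]
```

View pics/n6.png

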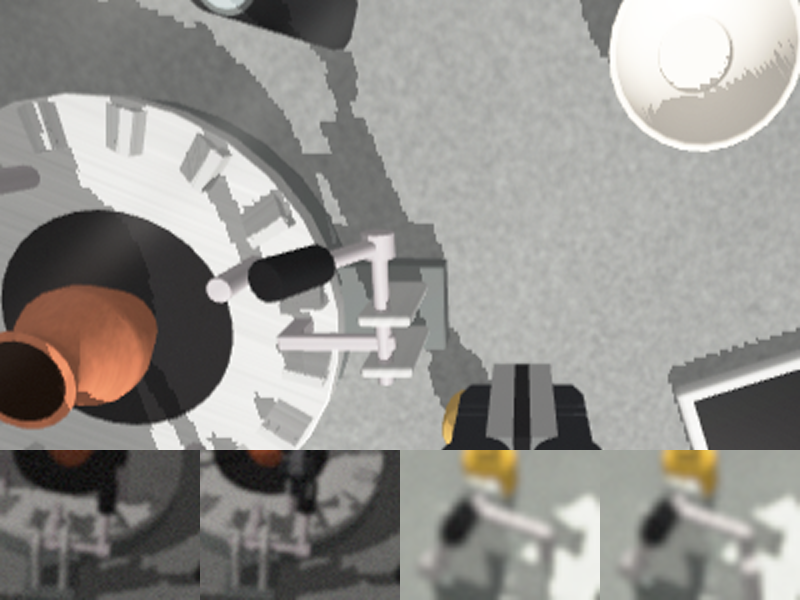

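The knob is at (290,273), where (296,274) is predicted for home and (319,276) for resting on a tooth. The pawl arm tip at (281,341) also matches home, and the scene view of the pawl looks the same as at the start.

```bash
python3 -c "
from workcell import workorder
print(workorder.job_done())"
```

```text
the job is handed in; nothing more can be done
None
```

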